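Shut down the dock and lift out the handled module

TASK

Shut the test dock down: take the stylus from its stand, press the small recessed button on the dock fully in with its tip, and put the stylus back in its stand. Then grip the module with the handle, lift it out of its bay and finish while still holding it in the air, steady and level, at least 10 cm clear above the dock. Leave the fan module in its bay, and the jar and the wall box where they stand.

Things in the scene. Friction and masses are not known exactly. Their poses are not given: they have to be found in the camera images.
- dock_top (a point): Centre of the upper face of the test dock's grey base plate, 210 (x) x 240 (y) x 20 mm, fixed to the bench, so this point is 20 mm above the bench. Axes: z up, x points from the button panel to the bays. Two bays lie side by side, centred 35 mm along +x and 60 mm along +y or -y; each holds one module (long side along x) on the plate inside a low frame 6 mm high with 3 mm play all round. The two modules may be in either bay.
- button_rim (a point): Middle of the mouth of the round hole in the dock's button panel (grey block 50 x 70 mm, upper face 42 mm above the bench, 72 mm along dock -x). The hole is 16 mm across; the black button face, 14 mm across, lies 8 mm below this point and goes straight down when pressed. Too narrow for fingers. z up.
- button (a joint): Travel of the dock's spring button: 0 out, 0.005 m fully in; about 1.1 N starts it and 4 N holds it fully in; it springs back. Counts as pressed beyond 0.0035 m.
- stylus_grip (a point): The stylus, 140 mm long, 60 g, standing upright in its stand: this point is in the middle of its round grey handle (16 mm diameter, 80 mm long), on the axis, 40 mm below the handle's top. z runs along the stylus from tip to handle. Below the handle are a steel collar (32 mm diameter, 5 mm thick) and a steel rod (6 mm diameter, 55 mm long).
- stylus_tip (a point): The flat lower end of the stylus rod, 100 mm below stylus_grip along the stylus.
- stylus_collar (a point): Centre of the underside of the stylus's collar, 55 mm above the tip and 45 mm below stylus_grip; the collar rests on the stand's top.
- stand_mouth (a point): Middle of the mouth of the hole in the stylus stand's top: dark steel block 60 x 60 x 70 mm fixed to the bench, hole 14 mm across and 64 mm deep, this point 70 mm above the bench. z up.
- module_grip (a point): Middle of the black bar handle on the module with the handle. The bar is 90 mm long (x), 16 mm wide (y) and 24 mm high, on two short posts; its underside is 18 mm above the case. The case is bare aluminium, 110 (x) x 60 (y) x 50 mm. This point is 80 mm above the module's underside, straight above its balance point. About 0.45 kg, varies by a third.
- module_base (a point): Centre of the underside of the module with the handle, 80 mm below module_grip. z up.
- fan_center (a point): Centre of the fan module: the same aluminium case, 110 x 60 x 50 mm, without a handle, with a round black fan grille 52 mm across and 4 mm high on top. It stays in its bay.
- jar_center (a point): Centre of a clear screw jar, 50 mm diameter, 80 mm tall, standing on the bench. To be left alone.
- wall_box_center (a point): Centre of a white wall socket box, 80 x 80 x 32 mm, lying on the bench. To be left alone.
Not all that is in view belongs to the job. Leave any green or turquoise look-alike of the part that bears module_grip alone. There is more than one size of the part that bears stylus_grip; the job needs the smaller.

How it is judged:
By the outcome, as a careful person would: the job done as asked, in the order asked, and still so for the second after the job is handed in, while the arm keeps its last pose, push and grip.
It also fails if it takes over 58 s, if anything falls off the work surface, if the arm or the gripper's body presses on something with over 40 N, if the wrist force passes 120 N, or if a joint passes its speed limit or range.

ROBOT

A 6-joint arm with a two-finger parallel gripper is mounted at the origin on the work surface. World frame = base frame: x ahead of the robot, y to its left, z up, the work surface at z = 0. Lengths are in m, angles in rad, forces in N, time in s.
With the tool pointing down it reaches from about 0.275 to 1 m from the base axis. Payload 8.4 kg.
Tool frame: the origin (TCP) lies on the centre line of the jaws, within the pads' length; the fingertips stand 17 mm ahead of it and the grasp point (between the pads) lies 2 mm behind it (bot.tcp_to_tips is the y of the fingertips in the tool frame, in m); y points along the fingers, z is the direction in which the jaws open and shut, and the axes are right-handed (so a half turn about y gives the same grasp; the last joint's range is limited). The gripper opens to 85 mm and grips with 20 to 120 N. Pads are 22 mm wide; open, the fingers measure 114 mm over their backs; the gripper's body (76 mm by 85 mm) begins 54 mm behind the grasp point. The pads swing forward as they close: fully open they stand 13 mm farther back than shut.
Start: joints at [-1.285, 0.353, 1.633, -0, 1.155, -0.002], TCP at [0.177, -0.599, 0.248] pointing down, gripper open.
Joint ranges: [-2.63, 2.63], [-0.92, 2.1], [0.06, 2.66], [-1.3, 4.44], [0, 2.69], [-3.02, 3.02]. Speed limits (rad/s): [2.22, 2.22, 2.79, 3.14, 3.14, 3.14].

INTERFACE

Orientations are given as a unit quaternion [x, y, z, w].
In Python, from workcell import bot, hand, kinematics, get_obs, vision, hand_in gives the robot as it stands. The module is installed in compiled form; this text tells all that it offers. Calls block until the motion is done:
- bot.reach(position, orientation): joint-space move of the TCP to a pose.
- bot.servo_line(position, ori=None, velocity=0.15): straight line of the TCP; ori=None keeps the orientation; velocity is the mean speed in m/s.
- bot.goto_joints(angles): joint-space move.
- hand.move_gripper(opening, strength=None): finger opening in m; strength is the grip in N (None keeps the last); returns when the fingers have stopped.
- bot.dwell(seconds).
- kinematics.solve_ik(position, orientation): joint angles nearest the present ones, or None.
- get_obs(): the state.
- vision.read_camera(name): name is "scene" or "top"; returns a dict with "frame" (480x640x3 uint8, red, green, blue), "intrinsics" (3x3 intrinsics, pixels), "view" (4x4, takes a point from world to camera coordinates). Camera axes: x right, y down, z forward; pixel columns grow to the right and rows downward; lengths in m; the calibration is good to about 2 mm. A picture is of the moment at which its call begins. There is no depth.
A pose or a line that the arm cannot do raises bot.IKError and nothing moves.
- hand_in(): hands the job in, once; it reports no verdict.
The state is a dict: "time_s": time; "joint_pos": joint angles; "joint_vel": joint speeds; "joint_efforts": joint torques, N m; "position": TCP position; "orientation": TCP orientation; "wrist_force": force on the tool from outside, world axes, zero at the start; "ft_torque": the same for the moment, N m; "gripper_width": finger opening in m.
Only numpy, scipy, OpenCV 4.12 (cv2) and the standard library are available. Lean on these libraries where they do the work, as an engineer would, in place of code of your own. Each camera call takes 0.05 s, during which the arm holds its last target.

## Working session

There is one attempt and no reset: what is moved stays moved. The work goes in short steps, each a Python script; the robot and the scene stay as the last script left them, time stands still between calls to the robot, and variables do not carry over. Pictures are saved under pics/ and viewed, and the job is handed in when it is done.

```bash
mkdir -p pics; ls; python3 - <<'E'
from workcell import bot, hand, kinematics, get_obs, vision
import cv2, numpy as np
for n in ("scene","top"):
    c=vision.read_camera(n)
    cv2.imwrite(f"pics/{n}0.png",c["frame"][:,:,::-1])
    np.savez(f"pics/{n}0.npz",**c)
    print(n,np.round(c["intrinsics"],1).tolist(),np.round(c["view"],4).tolist())
o=get_obs(); print({k:np.round(v,3).tolist() for k,v in o.items()}, bot.tcp_to_tips)
E
```

```text
pics
scene [[441.1, 0.0, 322.6], [0.0, 441.1, 239.9], [0.0, 0.0, 1.0]] [[-0.5848, 0.8111, -0.0134, 0.411], [0.4919, 0.3414, -0.8009, -0.1849], [-0.645, -0.475, -0.5987, 1.1933], [0.0, 0.0, 0.0, 1.0]]
top [[593.2, 0.0, 313.0], [0.0, 593.2, 252.4], [0.0, 0.0, 1.0]] [[-0.0254, -0.9996, 0.0149, -0.0532], [-0.9958, 0.024, -0.0879, 0.5988], [0.0875, -0.0171, -0.996, 1.3435], [0.0, 0.0, 0.0, 1.0]]
{'time_s': 0.1, 'joint_pos': [-1.285, 0.354, 1.634, -0.0, 1.155, -0.002], 'joint_vel': [-0.0, -0.002, -0.002, -0.0, -0.002, 0.001], 'joint_efforts': [0.001, -60.636, -34.282, 0.0, 0.004, 0.0], 'position': [0.177, -0.599, 0.248], 'orientation': [-0.101, 0.7, -0.699, 0.101], 'wrist_force': [-0.012, 0.632, 0.036], 'ft_torque': [0.045, -0.027, 0.031], 'gripper_width': 0.085} 0.017
```

View pics/scene0.png

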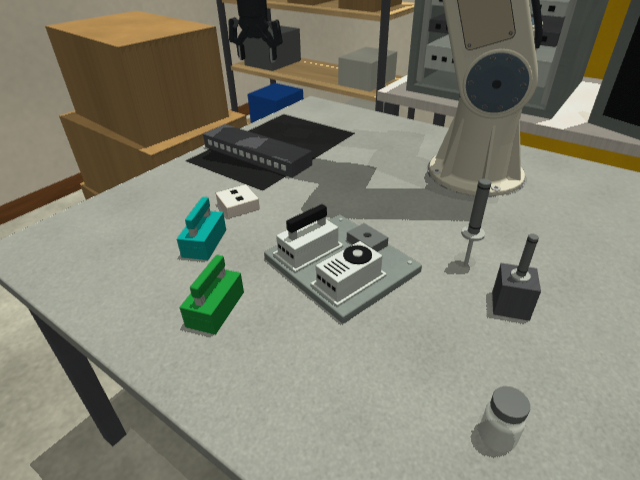

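View pics/top0.png

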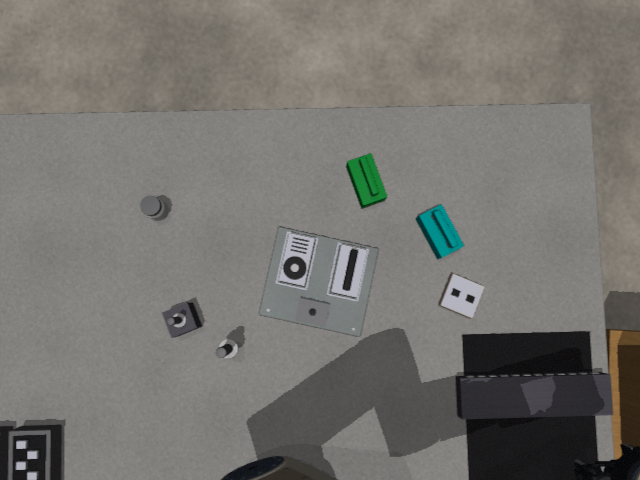

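```bash
cat > h.py <<'E'
import cv2, numpy as np
from scipy.spatial.transform import Rotation as R
def load(n): return dict(np.load(f"pics/{n}.npz"))
def proj(c,P):
    P=np.atleast_2d(P); q=P@c["view"][:3,:3].T+c["view"][:3,3]; q=q@c["intrinsics"].T; return q[:,:2]/q[:,2:]
def ray(c,uv,z):
    V=c["view"]; Rm=V[:3,:3]; o=-Rm.T@V[:3,3]
    d=Rm.T@np.linalg.solve(c["intrinsics"],[uv[0],uv[1],1]); return o+d*(z-o[2])/d[2]
def crop(c,u0,v0,w,h,s,name,pts=None):
    im=c["frame"][v0:v0+h,u0:u0+w,::-1]; im=cv2.resize(im,None,fx=s,fy=s,interpolation=cv2.INTER_CUBIC)
    for k in range((u0+9)//10*10,u0+w,10):
        x=int((k-u0+.5)*s); cv2.line(im,(x,0),(x,6 if k%50 else 14),(0,0,255),1)
        if k%20==0: cv2.putText(im,str(k),(x-10,24),0,.35,(0,0,255),1)
    for k in range((v0+9)//10*10,v0+h,10):
        y=int((k-v0+.5)*s); cv2.line(im,(0,y),(6,y),(0,0,255),1)
        if k%20==0: cv2.putText(im,str(k),(8,y+4),0,.35,(0,0,255),1)
    if pts is not None:
        for p in pts: cv2.circle(im,(int((p[0]-u0+.5)*s),int((p[1]-v0+.5)*s)),2,(255,0,255),-1)
    cv2.imwrite(f"pics/{name}.png",im)
E
python3 - <<'E'
from h import *
t=load("top0"); s=load("scene0")
crop(t,250,215,140,130,5,"t_dock"); crop(t,150,285,100,90,7,"t_sty")
crop(s,440,165,120,165,3.6,"s_sty"); crop(s,255,195,180,130,4.4,"s_dock")
E
```

```text
(no output)
```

View pics/t_dock.png

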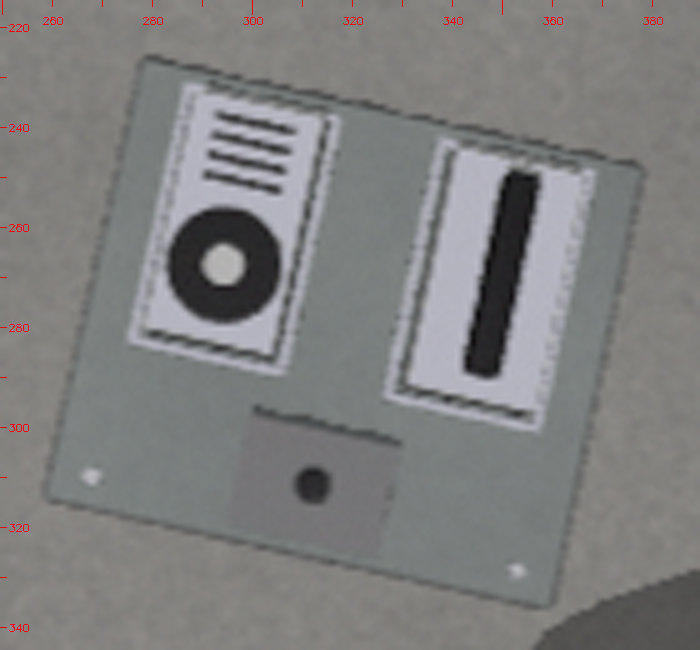

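View pics/t_sty.png

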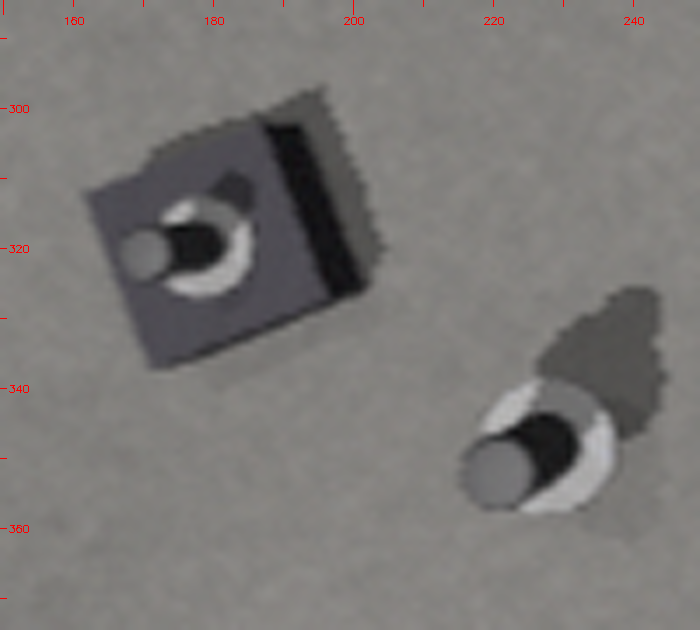

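View pics/s_sty.png

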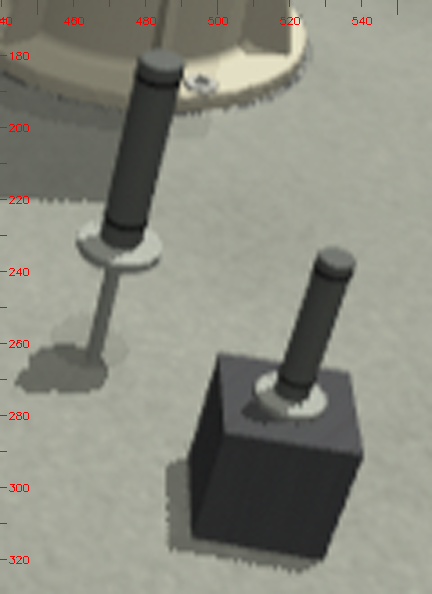

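View pics/s_dock.png

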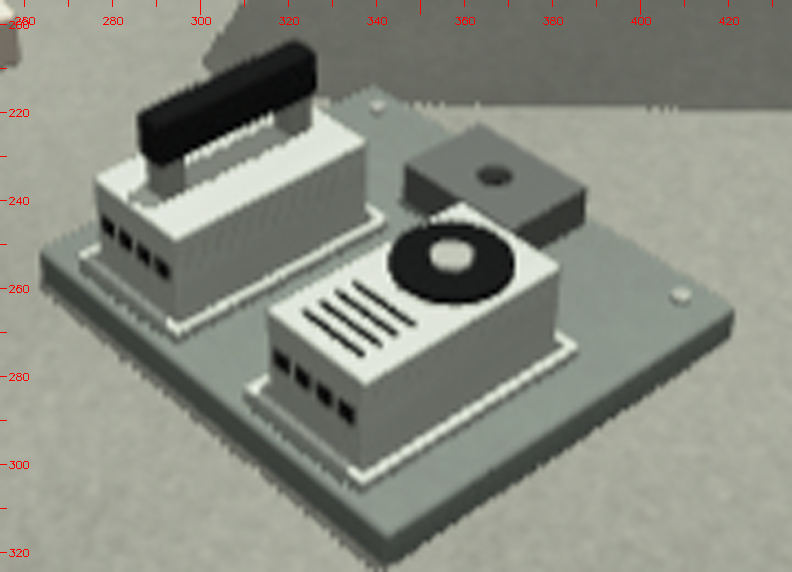

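```bash
python3 - <<'E'
from h import *
np.set_printoptions(precision=4,suppress=True)
t=load("top0"); s=load("scene0")
for nm,c,uv,z in [("top handletop",t,(170.4,320.6),.155),("sc handletop",s,(532.6,236.2),.155),("top collar",t,(178.6,319.7),.075),("sc collar",s,(520.1,273.4),.075),
 ("top hole",t,(312,311.5),.042),("sc hole",s,(366.8,234.5),.042),("top bar",t,(349.9,269.5),.112)]:
    print(nm,ray(c,uv,z))
# stand top corners (top cam)
k=[(88,190),(268,122),(335,302),(152,370)]
P=[ray(t,(a/7+149.5,b/7+284.5),.07) for a,b in k]; print("stand top",np.array(P),np.mean(P,0))
k=[(220,353),(350,373),(362,457),(222,432)]
P=[ray(s,(a/3.6+439.5,b/3.6+164.5),.07) for a,b in k]; print("stand top sc",np.array(P),np.mean(P,0))
k=[(143,57),(643,165),(550,607),(47,497)]
P=np.array([ray(t,(a/5+249.5,b/5+214.5),.02) for a,b in k]); print("dock",P,P.mean(0)); 
print([np.linalg.norm(P[i]-P[i-1]) for i in range(4)])
x=(P[0]+P[1]-P[2]-P[3]); print("yaw x",np.degrees(np.arctan2(x[1],x[0]))); y=P[0]+P[3]-P[1]-P[2]; print("yaw y",np.degrees(np.arctan2(y[1],y[0])))
# scene dock corners top: left, bottom, right, back
k=[(42,257),(387,540),(733,312),(375,88)]
Q=np.array([ray(s,(a/4.4+254.5,b/4.4+194.5),.02) for a,b in k]); print("dock sc",Q,Q.mean(0)); 
print([np.linalg.norm(Q[i]-Q[i-1]) for i in range(4)])
# case top corners scene z=.07 (left, front, right, back?)
k=[(96,182),(177,240),(367,143)]
Q=np.array([ray(s,(a/4.4+254.5,b/4.4+194.5),.07) for a,b in k]); print("case sc",Q, (Q[0]+Q[2])/2,np.linalg.norm(Q[1]-Q[0]),np.linalg.norm(Q[2]-Q[1]))
E
```

```text
top handletop [0.4518 0.2321 0.155 ]
sc handletop [0.4547 0.2327 0.155 ]
top collar [0.4516 0.2321 0.075 ]
sc collar [0.4518 0.2325 0.075 ]
top hole [ 0.4617 -0.062   0.042 ]
sc hole [ 0.4639 -0.0606  0.042 ]
top bar [ 0.5507 -0.1453  0.112 ]
stand top [[0.4701 0.2694 0.07  ]
 [0.4901 0.2126 0.07  ]
 [0.433  0.192  0.07  ]
 [0.4133 0.2495 0.07  ]] [0.4516 0.2309 0.07  ]
stand top sc [[0.4353 0.1954 0.07  ]
 [0.4148 0.2512 0.07  ]
 [0.472  0.2713 0.07  ]
 [0.4915 0.2145 0.07  ]] [0.4534 0.2331 0.07  ]
dock [[ 0.6617  0.0116  0.02  ]
 [ 0.6056 -0.2198  0.02  ]
 [ 0.4029 -0.1699  0.02  ]
 [ 0.459   0.0598  0.02  ]] [ 0.5323 -0.0796  0.02  ]
[np.float64(0.2083059241944449), np.float64(0.23810649800021405), np.float64(0.20876532848387355), np.float64(0.23644527087286235)]
yaw x -13.600849416467982
yaw y 76.32189624876251
dock sc [[ 0.6092 -0.2126  0.02  ]
 [ 0.6644  0.0142  0.02  ]
 [ 0.4646  0.0632  0.02  ]
 [ 0.4064 -0.1655  0.02  ]] [ 0.5362 -0.0752  0.02  ]
[np.float64(0.20822836732029135), np.float64(0.23336620253989573), np.float64(0.20571679184145228), np.float64(0.2359583004360605)]
case sc [[ 0.6006 -0.1825  0.07  ]
 [ 0.6126 -0.1274  0.07  ]
 [ 0.5084 -0.1016  0.07  ]] [ 0.5545 -0.142   0.07  ] 0.05637846532260242 0.10733681026808277
```

```bash
cat >> h.py <<'E'
def ori(deg):
    d=np.array([np.cos(np.radians(deg)),np.sin(np.radians(deg)),0]); y=np.array([0,0,-1.]); x=np.cross(y,d)
    return R.from_matrix(np.c_[x,y,d]).as_quat()
E
python3 - <<'E'
from h import *
from workcell import kinematics, get_obs
np.set_printoptions(precision=3,suppress=True)
t=load("top0"); s=load("scene0")
for z in (.16,.18,.2,.22): print(z,ray(t,(220.5,352.2),z),ray(s,(484,181),z))
for z in (.07,.085,.1): print(z,ray(t,(228,348),z),ray(s,(472.5,232),z))
print(R.from_quat(get_obs()["orientation"]).as_matrix())
for a in (27,117,-63,207,60,150): print(a,kinematics.solve_ik([.4522,.2325,.113],ori(a)))
for a in (76.4,-103.6): print(a,kinematics.solve_ik([.5526,-.1437,.103],ori(a)),kinematics.solve_ik([.5526,-.1437,.30],ori(a)))
for a in (117,-63,76,-104): print(a,kinematics.solve_ik([.4628,-.0613,.13],ori(a)))
E
```

```text
0.16 [0.385 0.129 0.16 ] [0.334 0.111 0.16 ]
0.18 [0.386 0.126 0.18 ] [0.371 0.12  0.18 ]
0.2 [0.388 0.123 0.2  ] [0.409 0.129 0.2  ]
0.22 [0.389 0.121 0.22 ] [0.446 0.138 0.22 ]
0.07 [0.387 0.125 0.07 ] [0.374 0.122 0.07 ]
0.085 [0.388 0.123 0.085] [0.396 0.127 0.085]
0.1 [0.389 0.121 0.1  ] [0.418 0.132 0.1  ]
[[-0.959 -0.     0.284]
 [-0.284  0.001 -0.959]
 [ 0.    -1.    -0.001]]
27 [ 0.472  0.354  1.994 -0.     0.794  0.001]
117 [ 0.472  0.354  1.994 -0.     0.794 -1.57 ]
-63 [ 0.472  0.354  1.994 -0.     0.794  1.572]
207 None
60 [ 0.472  0.354  1.994 -0.     0.794 -0.575]
150 [ 0.472  0.354  1.994 -0.     0.794 -2.146]
76.4 [-0.257  0.448  1.865 -0.     0.828 -1.59 ] [-0.257  0.223  1.693 -0.     1.226 -1.59 ]
-103.6 [-0.257  0.448  1.865 -0.     0.828  1.551] [-0.257  0.223  1.693  0.     1.226  1.551]
117 [-0.135  0.271  2.068 -0.     0.802 -2.177]
-63 [-0.135  0.271  2.068 -0.     0.802  0.965]
76 [-0.135  0.271  2.068 -0.     0.802 -1.461]
-104 [-0.135  0.271  2.068 -0.     0.802  1.68 ]
```

```bash
python3 - <<'E'
from h import *
from workcell import bot, hand, get_obs, vision
q=ori(27)
bot.reach([.4522,.2325,.235],q); print(get_obs()["time_s"])
bot.servo_line([.4522,.2325,.113],velocity=.12)
o=get_obs(); print(o["time_s"],o["position"],o["wrist_force"])
hand.move_gripper(0.0,strength=60)
o=get_obs(); print(o["time_s"],o["gripper_width"],o["position"],o["wrist_force"])
for n in ("scene","top"):
    c=vision.read_camera(n); np.savez(f"pics/{n}1.npz",**c)
crop(load("scene1"),440,60,160,270,2.2,"s1"); crop(load("top1"),120,240,160,140,3,"t1")
a=cv2.imread("pics/s1.png");b=cv2.imread("pics/t1.png");H=max(len(a),len(b))
pad=lambda i:cv2.copyMakeBorder(i,0,H-len(i),0,0,0); cv2.imwrite("pics/m1.png",np.hstack([pad(a),pad(b)])[:600,:800])
E
```

```text
3.1667
4.3333 [0.45266265 0.23272724 0.11359068] [0.25719902 0.89280847 0.89178325]
4.9833 0.01411278499627131 [0.45226605 0.2325414  0.11315553] [-0.52658788 -0.68266888  3.49616536]
```

View pics/m1.png

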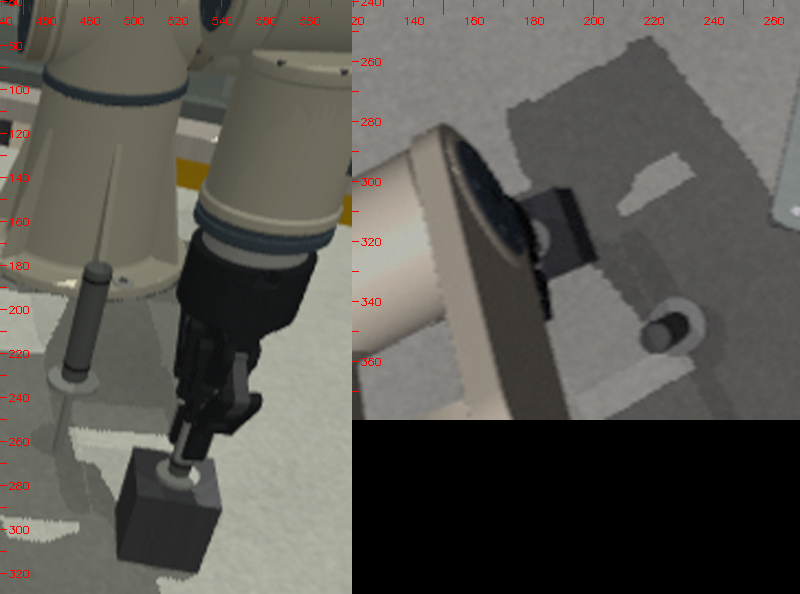

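The smaller stylus is held in the stand (scene view about 520,260), with the fingers clear of the collar at (520,275) and the larger stylus untouched at (475,230). Next I lift it and move above the button.

```bash
python3 - <<'E'
from h import *
from workcell import bot, hand, get_obs, vision
bot.servo_line([.4522,.2325,.245],velocity=.15)
bot.reach([.4628,-.0613,.19],ori(-7.5))
bot.servo_line([.4628,-.0613,.158],velocity=.1)
o=get_obs(); print(o["time_s"],o["gripper_width"],o["position"],o["wrist_force"])
for n in ("scene","top"):
    c=vision.read_camera(n); np.savez(f"pics/{n}2.npz",**c)
s=load("scene2");t=load("top2")
crop(s,320,150,100,110,5.5,"s2",proj(s,[[.4628,-.0613,.058],[.4628,-.0613,.042]])); crop(t,240,220,150,130,4,"t2")
E
```

```text
7.7333 0.014730783643935633 [ 0.46291317 -0.06069244  0.15800968] [ 0.23999175 -0.32089411 -0.33886821]
```

View pics/s2.png

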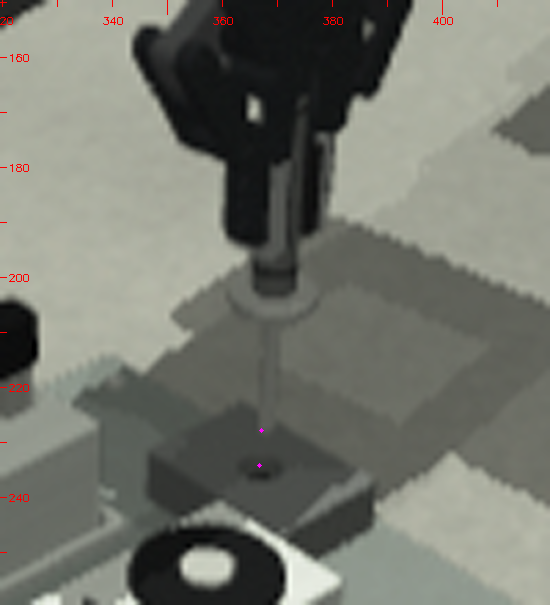

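View pics/t2.png

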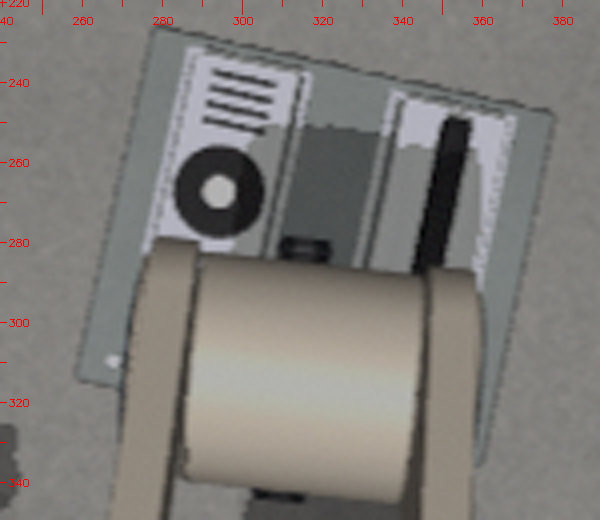

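```bash
python3 - <<'E'
from h import *
from workcell import bot, hand, get_obs, vision
x,y=.4628+.0011,-.0613-.0017
bot.servo_line([x,y,.146],velocity=.1)
f0=get_obs()["wrist_force"]; z=.146
while z>.122:
    z-=.002 if z>.137 else .001
    bot.servo_line([x,y,z],velocity=.03)
    o=get_obs(); df=o["wrist_force"]-f0
    print(round(o["time_s"],2),round(z,3),np.round(o["position"],4),np.round(df,2))
    if z>.138 and df[2]>2.5: print("early contact"); break
    if df[2]>8: break
c=vision.read_camera("scene"); np.savez("pics/scene3.npz",**c)
crop(c,320,150,100,110,5.5,"s3")
E
```

```text
8.36 0.144 [ 0.464  -0.063   0.1442] [ 1.27 -0.74 -0.2 ]
8.61 0.142 [ 0.4638 -0.063   0.142 ] [-0.15  0.04 -0.09]
8.86 0.14 [ 0.4638 -0.063   0.1399] [ 1.04 -0.05 -0.17]
9.11 0.138 [ 0.4638 -0.063   0.1379] [-0.02 -0.5  -1.04]
9.36 0.136 [ 0.4638 -0.063   0.1359] [-0.47 -1.22 -0.28]
9.61 0.135 [ 0.4639 -0.063   0.1349] [ 1.46 -0.94 -0.14]
9.86 0.134 [ 0.4639 -0.063   0.134 ] [-0.38  0.8  -0.3 ]
10.11 0.133 [ 0.4638 -0.063   0.1329] [ 0.76 -0.92 -0.87]
10.36 0.132 [ 0.4641 -0.063   0.1321] [ 0.56 -1.41  0.66]
10.61 0.131 [ 0.464 -0.063  0.131] [ 0.55 -0.74  1.76]
10.86 0.13 [ 0.4641 -0.063   0.13  ] [ 0.48 -0.58  1.98]
11.11 0.129 [ 0.464 -0.063  0.129] [ 0.12 -0.84  2.72]
11.36 0.128 [ 0.464 -0.063  0.128] [ 0.7  -0.71  3.52]
11.61 0.127 [ 0.464 -0.063  0.127] [ 0.85 -0.14  4.26]
11.86 0.126 [ 0.4643 -0.0631  0.1266] [-0.93  0.04 12.89]
```

View pics/s3.png

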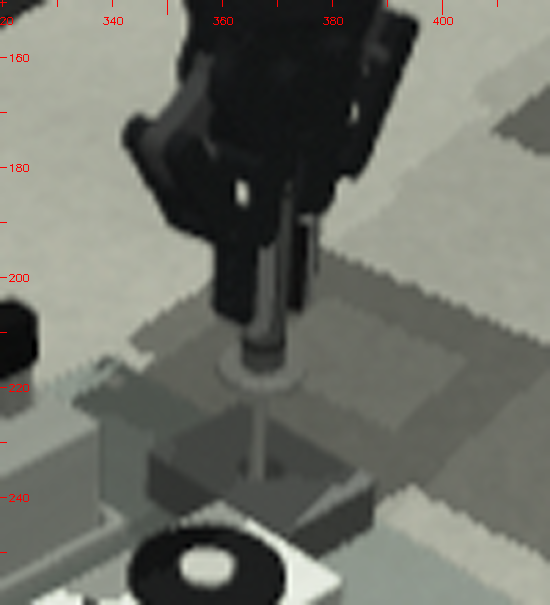

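The spring force rose as expected, then reached the hard stop at 12.9 N, so the button is fully in. Now I return the stylus.

```bash
python3 - <<'E'
from h import *
from workcell import bot, hand, get_obs, vision
bot.servo_line([.4639,-.063,.19],velocity=.12)
bot.reach([.4522,.2325,.245],ori(27))
bot.servo_line([.4522,.2325,.180],velocity=.12)
bot.dwell(.2)
o=get_obs(); print(o["time_s"],o["position"],o["wrist_force"])
c=vision.read_camera("scene"); np.savez("pics/scene4.npz",**c)
crop(c,480,170,90,160,3.7,"s4",proj(c,[[.4522,.2325,.08],[.4522,.2325,.07]]))
E
```

```text
14.6333 [0.45271003 0.23268511 0.18080008] [ 0.1536137  -0.84821382 -0.59532725]
```

View pics/s4.png

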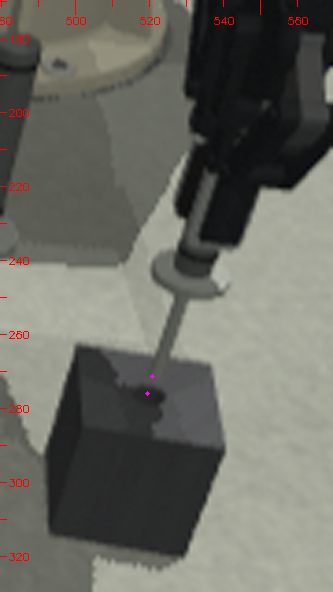

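```bash
python3 - <<'E'
from h import *
from workcell import bot, hand, get_obs, vision
x,y=.4528,.2317
f0=get_obs()["wrist_force"]
ok=True
for z in (.166,.158,.14,.12,.116,.1145,.1135,.1125):
    bot.servo_line([x,y,z],velocity=.06)
    o=get_obs(); df=o["wrist_force"]-f0
    print(round(o["time_s"],2),z,np.round(o["position"],4),np.round(df,2))
    if df[2]>4: ok = z<.118; break
if ok:
    bot.dwell(.1)
    hand.move_gripper(.03); o=get_obs(); print(o["time_s"],o["gripper_width"],o["wrist_force"]-f0)
c=vision.read_camera("scene"); np.savez("pics/scene5.npz",**c)
crop(c,480,170,90,160,3.7,"s5",proj(c,[[.4522,.2325,.075]]))
E
```

```text
15.07 0.166 [0.4524 0.2315 0.1654] [ 0.28 -0.94  0.77]
15.35 0.158 [0.4525 0.2316 0.1575] [-1.   -0.35  0.92]
15.8 0.14 [0.4525 0.2315 0.1395] [-0.7  -1.57  0.65]
16.28 0.12 [0.4526 0.2316 0.1196] [-0.39 -0.8   0.49]
16.53 0.116 [0.4527 0.2317 0.1159] [-0.13 -1.17  0.2 ]
16.78 0.1145 [0.4528 0.2317 0.1145] [-0.44 -0.5   0.78]
17.03 0.1135 [0.4528 0.2317 0.1135] [ 0.4  -1.15  0.01]
17.28 0.1125 [0.4529 0.2318 0.1131] [-2.21 -1.8   8.54]
17.6833 0.029825537326058537 [-0.60338244 -0.85342278 -0.41333314]
```

View pics/s5.png

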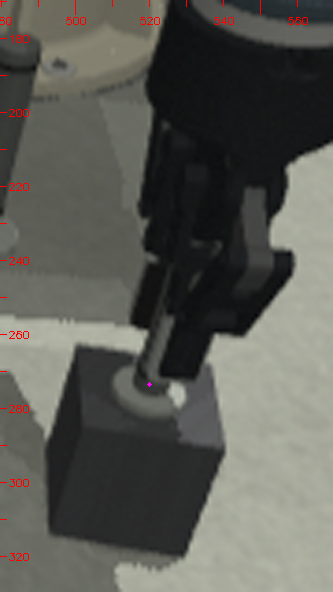

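```bash
python3 - <<'E'
from h import *
from workcell import bot, hand, get_obs, vision
hand.move_gripper(.06)
bot.servo_line([.4528,.2317,.24],velocity=.15)
bot.reach([.5526,-.1437,.20],ori(76.4))
print(get_obs()["time_s"],get_obs()["gripper_width"])
for n in ("scene","top"):
    c=vision.read_camera(n); np.savez(f"pics/{n}6.npz",**c)
s=load("scene6");t=load("top6")
crop(s,250,120,180,200,3,"a",proj(s,[[.5526,-.1437,.112],[.4639,-.0625,.042]])); crop(s,480,200,70,130,3,"b")
cv2.imwrite("pics/m6.png",np.hstack([cv2.imread("pics/a.png"),np.vstack([cv2.imread("pics/b.png"),np.zeros((210,210,3),np.uint8)])]))
E
```

```text
20.5833 0.05967756445093862
```

View pics/m6.png

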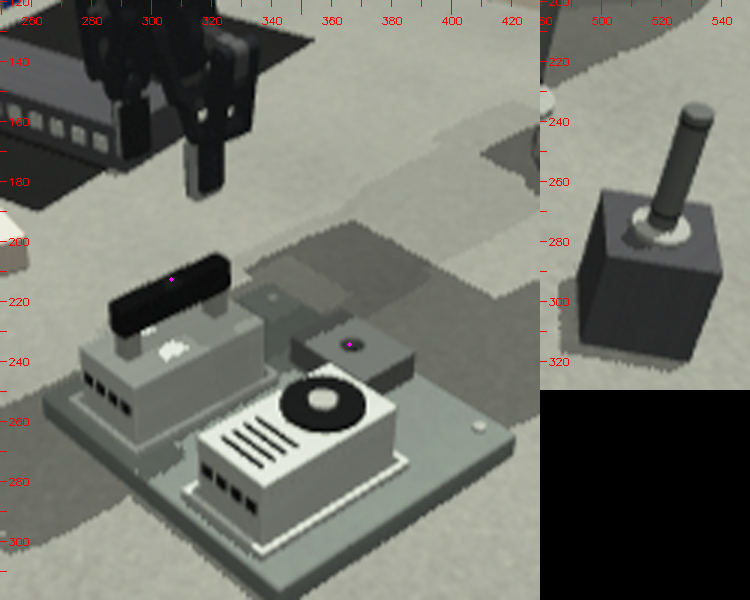

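The stylus is back upright in its stand (525,265). The black handle on the bare aluminium module sits at (307,212). The look-alikes are the green one at (213,290) and the turquoise one at (202,230), and both are left alone. Now I grip the black handle.

```bash
python3 - <<'E'
from h import *
from workcell import bot, hand, get_obs, vision
f0=get_obs()["wrist_force"]
bot.servo_line([.5526,-.1437,.125],velocity=.12)
bot.servo_line([.5526,-.1437,.102],velocity=.05)
o=get_obs(); print(o["time_s"],o["position"],o["wrist_force"]-f0)
hand.move_gripper(0.0,strength=80); o=get_obs(); print(o["time_s"],o["gripper_width"],o["wrist_force"]-f0,o["ft_torque"])
bot.servo_line([.5526,-.1437,.112],velocity=.03)
o=get_obs(); print(o["time_s"],o["gripper_width"],o["wrist_force"]-f0,o["ft_torque"])
for n in ("scene","top"):
    c=vision.read_camera(n); np.savez(f"pics/{n}7.npz",**c)
crop(load("scene7"),250,120,180,200,3,"s7")
E
```

```text
22.0667 [ 0.55251111 -0.14369523  0.10176583] [-0.24363231  0.14997668  0.36955188]
22.5417 0.014369100954357535 [-0.52046786 -1.35726486 -0.87500702] [-0.10956479  0.04521027 -0.01026482]
23.025 0.014604137019815283 [ 0.2947625   0.1758981  -3.88018719] [-0.01670282 -0.0075045   0.01270461]
```

View pics/s7.png

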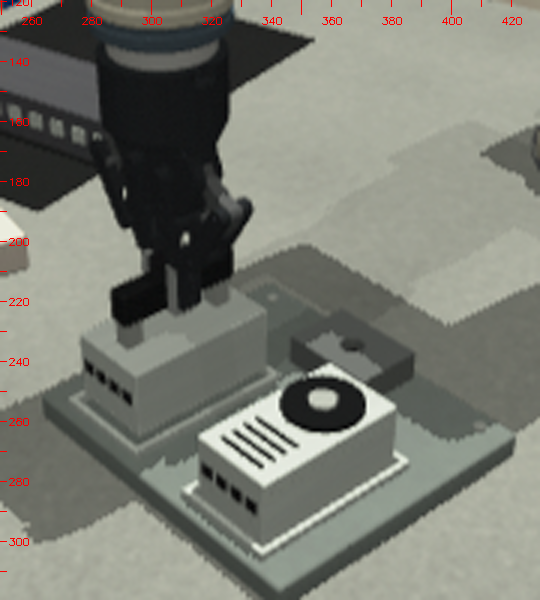

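The handle is held across its middle (310,218), and the load reads about 3.9 N with almost no moment. I lift it straight up.

```bash
python3 - <<'E'
from h import *
from workcell import bot, hand, get_obs, vision
bot.servo_line([.5526,-.1437,.33],velocity=.12)
bot.dwell(.5)
o=get_obs(); print(o["time_s"],o["position"],o["gripper_width"],o["wrist_force"],o["ft_torque"],np.abs(o["joint_vel"]).max())
for n in ("scene","top"):
    c=vision.read_camera(n); np.savez(f"pics/{n}8.npz",**c); cv2.imwrite(f"pics/{n}8.png",c["frame"][:,:,::-1])
crop(load("scene8"),250,30,200,200,3,"s8")
E
```

```text
25.5917 [ 0.55259294 -0.14372329  0.32999634] 0.01462038183482538 [-0.62743011 -0.28388082 -3.53795812] [-0.00224751 -0.00202604 -0.02791327] 0.0015651312818985592
```

View pics/scene8.png

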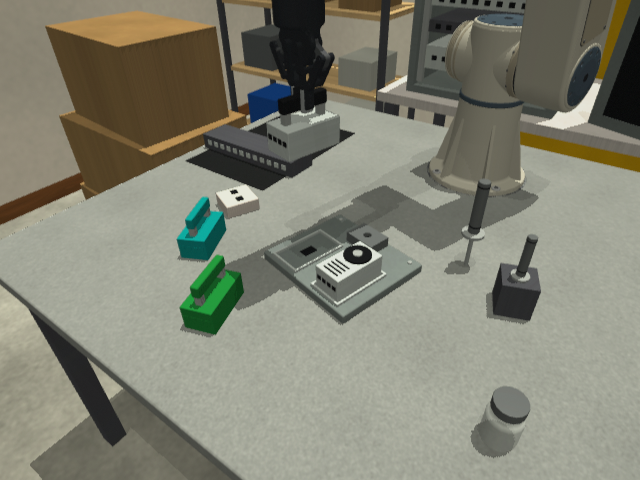

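View pics/s8.png

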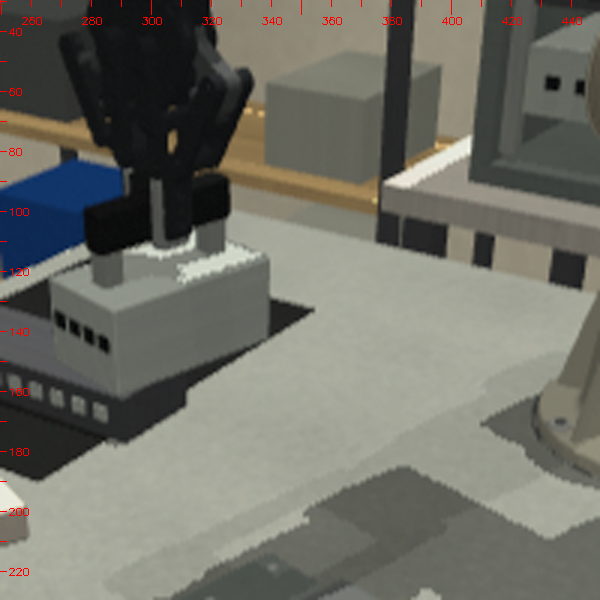

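The module hangs level in the grip at (303,130), and its bay at (310,250) is empty. The fan is in its bay (348,265), the stylus is in its stand (525,265), and the jar (500,420) and wall box (237,200) have not moved.

```bash
python3 - <<'E'
from workcell import get_obs, hand_in
print(hand_in()); o=get_obs(); print(o["time_s"],o["position"],o["gripper_width"])
E
```

```text
the job is handed in; nothing more can be done
None
the job is handed in; nothing more can be done
```

The job is done and handed in at about 25.6 s of the 58 s allowed.

- **Button:** I took the smaller stylus from its stand and pressed the button. The force rose from about 1 N to 4.3 N over about 5 mm of travel, then jumped to 12.9 N at the hard stop.
- **Stylus:** I put it back in its stand. The collar seated at the original height, and the picture taken afterwards shows it upright.
- **Module:** I gripped the black handle and lifted the module straight up. It is held still, with its underside at about z = 0.25 m, roughly 0.23 m above the plate. The load is about 3.5–3.9 N, the moment is near zero, and the last picture shows it level.
- **Left alone:** The last picture shows the fan module in its bay. The jar, wall box, larger stylus and the green and turquoise look-alikes are all where they were.

Two readings disagreed slightly. In the camera image the stylus tip sat about 2 mm to one side of where I expected, and I corrected for that before going into each hole. The gripper read about 14.5 mm wide on the 16 mm parts, but both grips held without slipping. No checks failed.

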